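# Open the meter box on the wiring board

### The arm

A 6-joint arm with a two-finger parallel gripper is mounted at the origin on the work surface. World frame = base frame: x ahead of the robot, y to its left, z up, the work surface at z = 0. Lengths are in m, angles in degrees, forces in N, time in s.
With the tool pointing down it reaches from about 0.4 to 0.825 m from the base axis. Payload 7 kg.
Tool frame: the origin (TCP) lies midway between the tips of the shut fingers; the grasp point (between the pads) lies ctrl.tcp_to_grasp behind it (ctrl.tcp_to_grasp is the distance from the TCP to the grasp point, in m); y points along the fingers, z is the direction in which the jaws open and shut, and the axes are right-handed (so a half turn about y gives the same grasp; the last joint's range is limited). The gripper opens to 88 mm and grips with 3 to 60 N. Pads are 19 mm wide; open, the fingers measure 130 mm over their backs; the gripper's body (78 mm by 193 mm) begins 47 mm behind the grasp point.
Start: joints at [-59.295, 20.546, 0.682, 0, -70.136, -16.507], TCP at [0.166, -0.654, 0.227] pointing down, gripper open.
Joint ranges: [-176.03, 176.03], [-82.01, 121.73], [-58.28, 71.71], [-173.87, 95.51], [-174.79, -0.11], [-173.66, 173.66]. Speed limits (degrees/s): [136.94, 136.94, 172.46, 180, 180, 180].

### API

Orientations are given as [roll, pitch, yaw] about the fixed x, y, z axes, in that order (R = Rz(yaw) Ry(pitch) Rx(roll)).
In Python, from plant import ctrl, snapshot, silhouettes gives the robot as it stands.
- The arm moves only by the shell command python3 -m pendant 'ROWS'. ROWS is JSON, a list that holds one entry, the list of rows, each a list of 7 numbers: the shift along the tool's x, y, z in cm, then the turn, a rotation vector about the tool's x, y, z in degrees, then the opening, from 0 (shut) to 1 (fully open). In form: [[[x, y, z, rx, ry, rz, hand], ...]]. A call has 1 to 12 rows; each row shifts and turns the commanded pose from where the row before left it, along the tool's axes as they then stand; what a row does not reach is not made up. A row lasts 1/12 s, in which the tool goes at most 41.7 mm and 7.16 degrees, less where a joint would pass 70% of its speed; a pose out of reach is approached as far as the arm can. A call with a gripper value outside its range is refused whole. The fingers move at their own pace and stop on an object; the grip force is fixed at half the most. Time passes only in rows, so rows that do not move let the fingers close. It gives the time, the measured TCP pose, the force and the opening at its end, in the units of the state.
- ctrl.get_obs(): the state, without advancing time (a new reading comes with each control period).
- snapshot(name): name is "side" or "top" or "wrist"; returns a dict with "image" (420x560x3 uint8, red, green, blue), "camera_matrix" (3x3 intrinsics, pixels), "eye" and "orientation" of the camera in the world; the wrist camera has in their place "mount" (4x4, takes a point from camera to tool coordinates, whose origin is the TCP and whose axes are the tool frame's). Camera axes: x right, y down, z forward; pixel columns grow to the right and rows downward; lengths in m; the calibration is good to about 2 mm. The wrist camera is an equidistant fisheye: a pixel r from the principal point sees the ray r / f radians off the axis. A picture is of the moment at which its call begins: read the wrist's pose just before it. There is no depth.
- ctrl.close_job(): hands the job in, once; it reports no verdict.
Trained networks look in a picture, given as the dict that the camera call returned (one of the last four; its "shot" number tells which), for a name from the list of things; names that differ only in an ending like _2 or _b are one class to them, and where a whole thing is asked for, a point or a joint stands for the part that bears it (a point fixed in the world has none). Each returns a list of dicts, best first, with "confidence" (0 to 1); they miss things now and then, are a little off and sometimes report something else, mostly with a low value. They report only what shows in the picture. A call takes as long as a camera call.
- silhouettes(picture, thing): "mask" (420x560 bool, what is visible of it) and "bbox" ([left, top, width, height] in pixels, round what is visible of it).
The state is a dict: "clock": time; "joint_pos": joint angles; "qvel": joint speeds; "tau": joint torques, N m; "tool_pos": TCP position; "orientation": TCP orientation; "force": force on the tool from outside, world axes, zero at the start; "moment": the same for the moment, N m; "opening": finger opening in m.
Only numpy, scipy, OpenCV 4.12 (cv2) and the standard library are available. Lean on these libraries where they do the work, as an engineer would, in place of code of your own. Each camera call takes 0.05 s, during which the arm holds its last target.

### The job

Two grey boxes with quarter-turn wing latches lie on the white wiring board. On the larger one, the one with the window in its door, turn the latch knob a quarter turn clockwise so that the door springs ajar, then swing that door up until it stands upright or beyond and leave it standing there. Do not turn the latch of the smaller box.

Things in the scene. Friction and masses are not known exactly. Their poses are not given: they have to be found in the camera images.
- meter_box: Larger latched box, fixed on the board, door on top: 160 (x) x 180 (y) x 75 mm high, steel; grey door with a dark-framed window. Origin: centre of its underside; z up. Door: 4 mm plate, 160 x 180 mm, top face 79.5 mm above origin; hinge line along y at x = +80 mm, 75.5 mm up; free edge at x = -80 mm. The smaller box (110 x 110 x 75 mm, no window) has the same knob; either may be left or right.
- meter_latch (a joint): Turn (rad) of the larger box's black wing knob, on the door at box x = -45 mm, y = 0: 44 mm disc 6 mm thick, bar 42 x 14 mm on it, top 40 mm above the door; grip across the 14 mm about 30 mm above the door. 0 latched, bar along box x; grows clockwise from above; stop 1.571. Door freed at about 1.15. Friction 0.04 N m, stays where left. Starts 0 to 0.15.
- meter_door (a joint): Opening angle (rad) of the larger box's door: 0 shut, 1.571 upright, stop 1.9. Held by the cam; once freed and the knob let go, a spring lifts its free edge to about 0.55 rad (the door turns up, about its hinge). From there it is balanced, stays where put, and a fingertip pushes it on by the free edge, from the latch side toward the hinge side (hinge friction under 0.1 N m).
- spare_latch (a joint): Turn (rad) of the smaller box's identical knob, same sense; starts 0 to 0.15. To be left alone.

How it is judged (in metres and radians):
On the way:
1. the larger box's latch knob has been turned clockwise, past 0.9 rad (value of joint meter_latch above 0.9 rad), for 0.1 s.
At the end, for the whole second after the job is handed in: The larger box's door stands open at rest, at more than 1.35 rad (77 degrees), and the smaller box's latch is still latched (below 0.4 rad) (value of joint meter_door above 1.35 rad and velocity of joint meter_door between -0.1 and 0.1 rad/s and value of joint spare_latch below 0.4 rad); the robot touches nothing.
It fails at once if the smaller box's latch is turned past 0.4 rad (value of joint spare_latch above 0.4 rad).
It also fails if it takes over 48 s, if anything falls off the work surface, if the arm or the gripper's body presses on something with over 40 N, if the wrist force passes 120 N, or if a joint passes its speed limit or range.

## Working session

There is one attempt and no reset: what is moved stays moved. The work goes in short steps, Python scripts to look and compute and a shell command to move; the robot and the scene stay as the last step left them, time stands still between calls to the robot, and variables do not carry over. Pictures are saved under pics/ and viewed, and the job is handed in when it is done.

```bash
ls; mkdir -p pics; python3 - <<'E'
from plant import ctrl, snapshot, silhouettes
import cv2, json
print(ctrl.get_obs(), ctrl.tcp_to_grasp)
for n in ["top","side"]:
    s=snapshot(n); cv2.imwrite(f"pics/{n}0.png", s["image"][:,:,::-1])
    print(n,s["camera_matrix"],s["eye"],s["orientation"])
    for t in ["meter_box","meter_latch","spare_latch"]:
        print(t,[(d["confidence"],d["bbox"]) for d in silhouettes(s,t)])
E
```

```text
pics
{'clock': 0.0, 'joint_pos': array([-5.92948144e+01,  2.05915101e+01,  6.33433149e-01, -1.98369371e-02,
       -7.01354591e+01, -1.65065847e+01]), 'qvel': array([-0.02071589, -0.0163351 ,  0.02442787,  0.05081994, -0.09446948,
       -0.10374232]), 'tau': array([ 8.83466837e-04, -5.82719493e+01,  2.93070316e+01,  6.99725166e+00,
        7.11611530e-03, -1.54100935e-04]), 'tool_pos': array([ 0.16541454, -0.65391256,  0.22562014]), 'orientation': array([-8.99050201e+01,  8.69912913e-03,  1.41918523e+01]), 'force': array([-0.24424904,  0.09443961, -0.05169933]), 'moment': array([-0.06844952,  0.01147851, -0.08704011]), 'opening': 0.08755435477193442} 0.0188
top [[438.85907018   0.         276.19204238]
 [  0.         438.85907018 201.22039358]
 [  0.           0.           1.        ]] [0.40796587 0.00393177 0.78299608] [-1.66451548e+02 -1.32378913e-01 -8.62789668e+01]
meter_box []
meter_latch [(0.59, [385.6, 228.2, 26.8, 30.7])]
spare_latch [(0.75, [184.5, 228.3, 28.1, 33.5])]
side [[410.71315704   0.         280.66206007]
 [  0.         410.71315704 208.81382487]
 [  0.           0.           1.        ]] [0.23504728 0.44351196 0.41170301] [-119.46215652    0.6758093  -143.58367921]
meter_box [(0.9, [281.4, 153.0, 113.0, 89.1])]
meter_latch [(0.84, [355.0, 156.7, 25.7, 25.8])]
spare_latch [(0.94, [251.5, 233.6, 36.1, 45.0])]
```

View pics/top0.png

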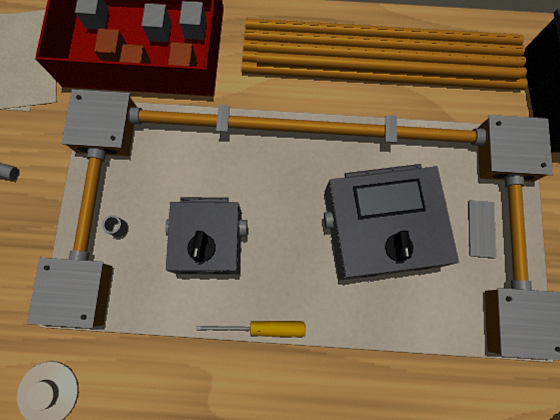

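View pics/side0.png

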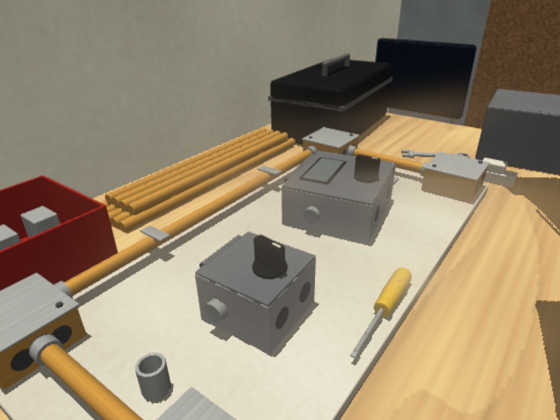

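The top view shows the larger box on the right: door at about (325–457, 167–280), knob near (402,246). The smaller box's knob is near (202,247). I'll zoom in to pick the corners.

```bash
python3 - <<'E'
import cv2
a=cv2.imread("pics/top0.png")[150:300,310:480]; cv2.imwrite("pics/topz.png",cv2.resize(a,None,fx=4,fy=4,interpolation=cv2.INTER_CUBIC))
a=cv2.imread("pics/side0.png")[140:250,270:410]; cv2.imwrite("pics/sidez.png",cv2.resize(a,None,fx=5,fy=5,interpolation=cv2.INTER_CUBIC))
E
```

```text
(no output)
```

View pics/topz.png

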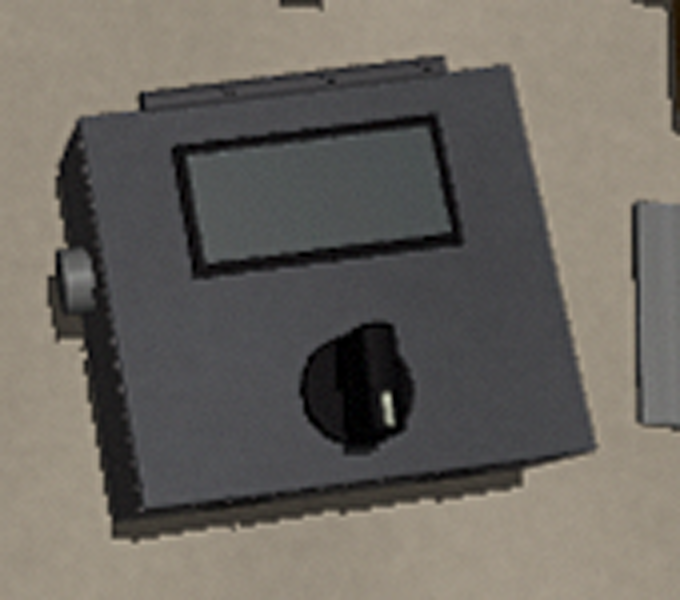

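View pics/sidez.png

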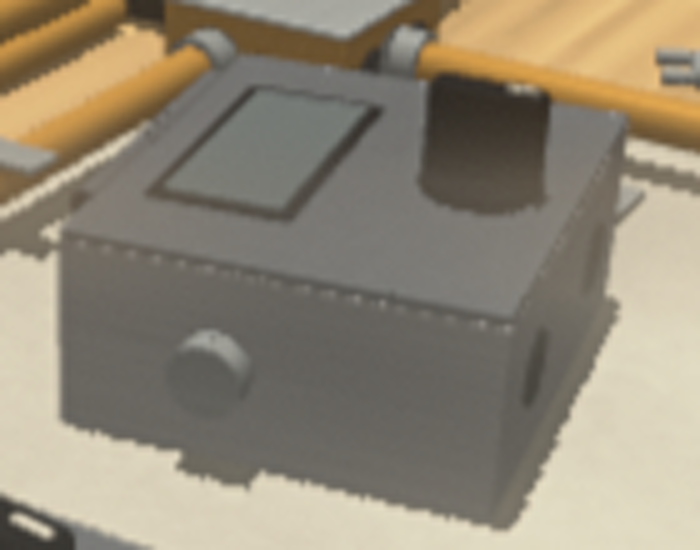

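```bash
cat > h.py <<'E'
import numpy as np
from scipy.spatial.transform import Rotation as R
K={"top":(np.array([[438.859,0,276.192],[0,438.859,201.220],[0,0,1]]),np.array([0.40796587,0.00393177,0.78299608]),R.from_euler("xyz",[-1.66451548e+02,-1.32378913e-01,-8.62789668e+01],degrees=True).as_matrix()),
"side":(np.array([[410.713,0,280.662],[0,410.713,208.814],[0,0,1]]),np.array([0.23504728,0.44351196,0.41170301]),R.from_euler("xyz",[-119.46215652,0.6758093,-143.58367921],degrees=True).as_matrix())}
def proj(c,P):
    k,e,r=K[c]; q=(np.atleast_2d(P)-e)@r@k.T; return q[:,:2]/q[:,2:]
def ray(c,uv,z):
    k,e,r=K[c]; d=r@np.linalg.solve(k,[uv[0],uv[1],1]); return e+d*(z-e[2])/d[2]
def box(p,L):
    x,y,z,a=p; c,s=np.cos(a),np.sin(a); L=np.atleast_2d(L)
    return np.c_[x+c*L[:,0]-s*L[:,1],y+s*L[:,0]+c*L[:,1],z+L[:,2]]
E
python3 - <<'E'
from h import *
from scipy.optimize import least_squares
L=np.array([[80,90,79.5],[80,-90,79.5],[-80,-90,79.5],[-80,90,79.5]])/1e3
T=np.array([[80,118],[510,66],[596,446],[143,510]])/4+[310,150]
S=np.array([[62,232],[235,55],[627,118],[513,318]])/5+[270,140]
f=lambda p:np.r_[(proj("top",box(p,L))-T).ravel(),(proj("side",box(p,L))-S).ravel()]
s=least_squares(f,[0.4,-0.2,0.01,0.2],loss="soft_l1"); p=s.x; print(p,np.degrees(p[3])); print(f(p).reshape(-1,2).round(1))
np.save("p.npy",p)
k=box(p,[[-.045,0,.0795],[-.045,0,.1195],[-.045,0,.1095]]);print(k, proj("top",k),proj("side",k))
for th in [0,.05,.1,.15]:
    c,s_=np.cos(-th),np.sin(-th)
    e=np.array([[21,7],[21,-7],[-21,-7],[-21,7]])/1e3
    e=np.c_[e[:,0]*c-e[:,1]*s_-.045,e[:,0]*s_+e[:,1]*c,np.full(4,.1195)]
    print(th,((proj("top",box(p,e))-[310,150])*4).round(0).tolist())
E
```

```text
[ 0.55593166 -0.17517316  0.01496004  0.19802772] 11.346152634883659
[[-0.6 -0.5]
 [-0.3 -1.4]
 [ 0.5  0.3]
 [ 0.2 -0.3]
 [-0.5  0. ]
 [ 1.3  0.2]
 [ 0.6 -0.2]
 [ 0.4  0.8]]
[[ 0.51181112 -0.18402628  0.09446004]
 [ 0.51181112 -0.18402628  0.13446004]
 [ 0.51181112 -0.18402628  0.12446004]] [[398.54288745 247.26432922]
 [405.89852335 243.70501514]
 [403.97860716 244.63404219]] [[366.1274334  178.46122082]
 [368.19858328 157.71549604]
 [367.67023131 163.00774687]]
0 [[354.0, 322.0], [391.0, 317.0], [414.0, 428.0], [376.0, 433.0]]
0.05 [[357.0, 321.0], [394.0, 318.0], [411.0, 430.0], [373.0, 433.0]]
0.1 [[359.0, 320.0], [396.0, 318.0], [408.0, 431.0], [371.0, 432.0]]
0.15 [[362.0, 319.0], [399.0, 319.0], [406.0, 432.0], [368.0, 431.0]]
```

Fit is good: residuals are about 1 px, the box stands 15 mm above the table, and its yaw is 11.3°. The knob is at (0.512, -0.184). Moving to hover above it.

```bash
python3 -m pendant '[[[0,0,0,0,-4,0,1],[0,0,0,0,-4.2,0,1],[1.97,0,2.15,0,0,0,1],[1.97,0,2.15,0,0,0,1],[1.97,0,2.15,0,0,0,1],[1.97,0,2.15,0,0,0,1],[1.97,0,2.15,0,0,0,1],[1.97,0,2.15,0,0,0,1],[1.97,0,2.15,0,0,0,1],[1.97,0,2.15,0,0,0,1],[1.97,0,2.15,0,0,0,1],[1.97,0,2.15,0,0,0,1]]]'
python3 -m pendant '[[[1.97,0,2.15,0,0,0,1],[1.97,0,2.15,0,0,0,1],[1.97,0,2.15,0,0,0,1],[1.97,0,2.15,0,0,0,1],[1.97,0,2.15,0,0,0,1],[1.97,0,2.15,0,0,0,1],[1.97,0,2.15,0,0,0,1],[1.97,0,2.15,0,0,0,1],[1.97,0,2.15,0,0,0,1],[1.97,0,2.15,0,0,0,1],[0,0,0,0,0,0,1],[0,0,0,0,0,0,1]]]'
python3 - <<'E'
from plant import ctrl, snapshot
import cv2,pickle
o=ctrl.get_obs(); s=snapshot("wrist"); cv2.imwrite("pics/w1.png", s["image"][:,:,::-1]); pickle.dump((o,s),open("w1.pkl","wb"))
print(o["tool_pos"],o["orientation"],o["joint_pos"],s["camera_matrix"],s["mount"])
E
```

```text
clock: 1.4
tool_pos: [0.2659, -0.3793, 0.2267]
orientation: [-90.0, -0.0, 22.4]
force: [1.2, -0.6, -0.0]
opening: 0.0875
clock: 2.4
tool_pos: [0.3664, -0.1055, 0.2268]
orientation: [-90.0, -0.0, 22.6]
force: [0.2, -0.2, -0.2]
opening: 0.0874
[ 0.36640431 -0.10545701  0.22682195] [-9.00067262e+01 -3.91646140e-02  2.25965392e+01] [ 1.41459857e+01 -9.03554750e+00 -3.29695237e+01  9.82499112e-04
 -6.60262959e+01 -8.15498477e+01] [[325.1922621    0.         281.31982833]
 [  0.         325.1922621  208.96332314]
 [  0.           0.           1.        ]] [[-1.12910382e-04  9.67672803e-01  2.52208908e-01 -6.61845222e-02]
 [-1.18322711e-04 -2.52208920e-01  9.67672799e-01 -1.57906632e-01]
 [ 9.99999987e-01  7.94182639e-05  1.42974675e-04  3.95622241e-04]
 [ 0.00000000e+00  0.00000000e+00  0.00000000e+00  1.00000000e+00]]
```

View pics/w1.png

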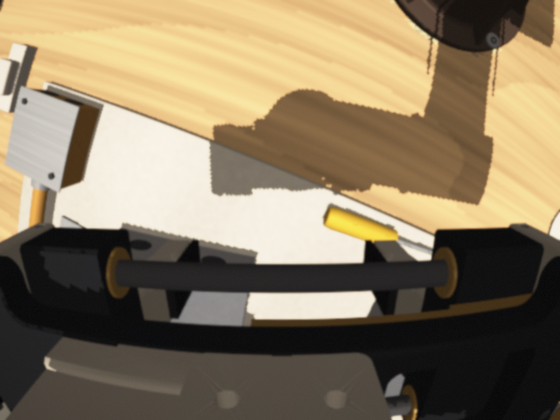

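I turned the wrong way: a positive turn about tool y, which points down, is clockwise. The wrist view shows the gripper short of the box. Correcting.

```bash
python3 -m pendant '[[[0,0,0,0,5.5,0,1],[0,0,0,0,5.5,0,1],[0,0,0,0,5.6,0,1],[1.95,0,-1.33,0,0,0,1],[1.95,0,-1.33,0,0,0,1],[1.95,0,-1.33,0,0,0,1],[1.95,0,-1.33,0,0,0,1],[1.95,0,-1.33,0,0,0,1],[1.95,0,-1.33,0,0,0,1],[1.95,0,-1.33,0,0,0,1],[0,0,0,0,0,0,1],[0,0,0,0,0,0,1]]]'
python3 - <<'E'
from plant import ctrl, snapshot
import cv2,pickle
o=ctrl.get_obs(); s=snapshot("wrist"); cv2.imwrite("pics/w2.png", s["image"][:,:,::-1])
print(o["tool_pos"],o["orientation"],o["joint_pos"])
s=snapshot("top"); cv2.imwrite("pics/t2.png", s["image"][:,:,::-1])
E
```

```text
clock: 3.45
tool_pos: [0.5109, -0.1871, 0.2255]
orientation: [-90.0, 0.1, 5.6]
force: [-0.9, 0.2, -0.7]
opening: 0.0879
[ 0.51088276 -0.18712696  0.22554054] [-89.98420381   0.1164487    5.63602947] [ 5.20998967e-01  8.34028031e+00 -1.59137331e+01 -5.86389868e-03
 -6.58633800e+01 -8.48825822e+01]
```

View pics/w2.png

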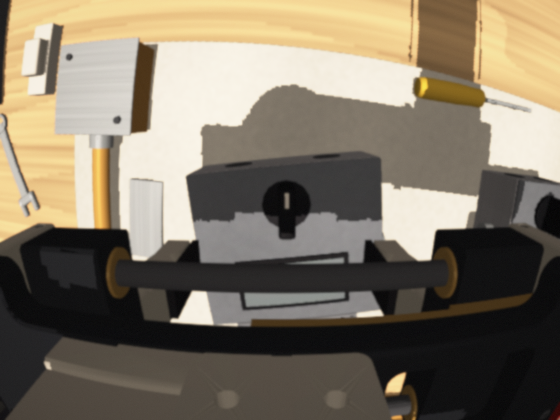

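View pics/t2.png

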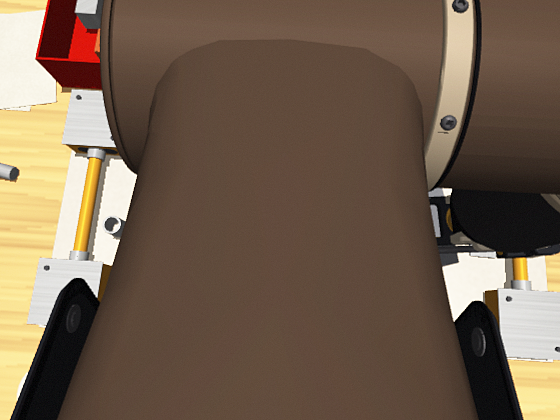

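The knob shows at (287,205) in the wrist view with its bar parallel to tool x. It sits about 3 mm to +z of centre, which agrees with the fit. Descending and gripping.

```bash
python3 -m pendant '[[[0.1,0,0.32,0,0,0,1],[0,2,0,0,0,0,1],[0,2,0,0,0,0,1],[0,2,0,0,0,0,1],[0,2,0,0,0,0,1],[0,2,0,0,0,0,1],[0,2,0,0,0,0,1],[0,0,0,0,0,0,1],[0,0,0,0,0,0,1]]]'
python3 -m pendant '[[[0,0,0,0,0,0,0],[0,0,0,0,0,0,0],[0,0,0,0,0,0,0],[0,0,0,0,0,0,0],[0,0,0,0,0,0,0],[0,0,0,0,0,0,0],[0,0,0,0,0,0,0],[0,0,0,0,0,0,0]]]'
```

```text
clock: 4.3
tool_pos: [0.511, -0.1819, 0.1066]
orientation: [-90.0, 0.1, 5.8]
force: [1.2, 0.1, 1.3]
opening: 0.0876
clock: 4.97
tool_pos: [0.5118, -0.1822, 0.1066]
orientation: [-90.0, 0.0, 5.8]
force: [-0.3, -0.2, 0.2]
opening: 0.0395
```

```bash
python3 -m pendant '[[[0,0,0,0,0,0,0],[0,0,0,0,0,0,0],[0,0,0,0,0,0,0],[0,0,0,0,0,0,0],[0,0,0,0,0,0,0],[0,0,0,0,0,0,0],[0,0,0,0,0,0,0],[0,0,0,0,0,0,0]]]'
```

```text
clock: 5.63
tool_pos: [0.5119, -0.1828, 0.1066]
orientation: [-90.0, 0.0, 5.8]
force: [0.8, -5.4, -2.6]
opening: 0.0138
```

The grip opening is 14 mm, which matches the bar. Turning clockwise.

```bash
python3 -m pendant '[[[0,0,0,0,5,0,0],[0,0,0,0,5,0,0],[0,0,0,0,5,0,0],[0,0,0,0,5,0,0],[0,0,0,0,5,0,0],[0,0,0,0,5,0,0],[0,0,0,0,5,0,0],[0,0,0,0,5,0,0]]]'
python3 -m pendant '[[[0,0,0,0,5,0,0],[0,0,0,0,5,0,0],[0,0,0,0,5,0,0],[0,0,0,0,5,0,0],[0,0,0,0,5,0,0],[0,0,0,0,5,0,0],[0,0,0,0,5,0,0],[0,0,0,0,0,0,0],[0,0,0,0,0,0,0]]]'
python3 - <<'E'
from plant import ctrl
o=ctrl.get_obs();print(o["joint_pos"],o["force"],o["moment"])
E
```

```text
clock: 6.3
tool_pos: [0.5119, -0.1827, 0.1066]
orientation: [-90.0, -0.0, -34.4]
force: [0.4, -5.1, -1.3]
opening: 0.0138
clock: 7.05
tool_pos: [0.512, -0.1826, 0.1068]
orientation: [-90.0, -0.0, -69.0]
force: [1.3, -6.0, 0.7]
opening: 0.0139
[ 1.05375706e+00  1.46092584e+01 -2.51029254e+01  4.10525994e-02
 -5.02699569e+01 -1.60125303e+02] [ 1.3061633  -6.04147243  0.70717963] [-2.14871589 -0.13940095 -0.02231696]
```

The knob is at about 1.40 rad (bar yaw −69° against box yaw 11.3°). Releasing and retreating upward.

```bash
python3 -m pendant '[[[0,0,0,0,0,0,1],[0,0,0,0,0,0,1],[0,0,0,0,0,0,1],[0,-1,0,0,0,0,1],[0,-2,0,0,0,0,1],[0,-2.5,0,0,0,0,1],[0,-2.5,0,0,0,0,1],[0,-2.5,0,0,0,0,1],[0,-2.5,0,0,0,0,1],[0,-2.5,0,0,0,0,1],[0,-2,0,0,0,0,1],[0,0,0,0,0,0,1]]]'
python3 - <<'E'
from plant import ctrl, snapshot
import cv2
s=snapshot("side"); cv2.imwrite("pics/s3.png", s["image"][:,:,::-1])
s=snapshot("wrist"); cv2.imwrite("pics/w3.png", s["image"][:,:,::-1])
E
```

```text
clock: 8.05
tool_pos: [0.5134, -0.1826, 0.287]
orientation: [-89.7, -0.2, -69.1]
force: [-0.2, -1.1, 0.4]
opening: 0.0856
```

View pics/s3.png

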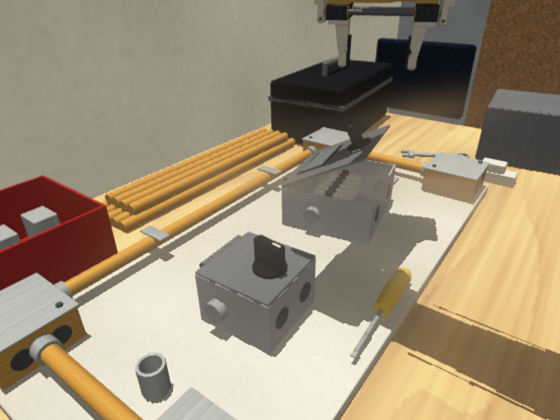

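View pics/w3.png

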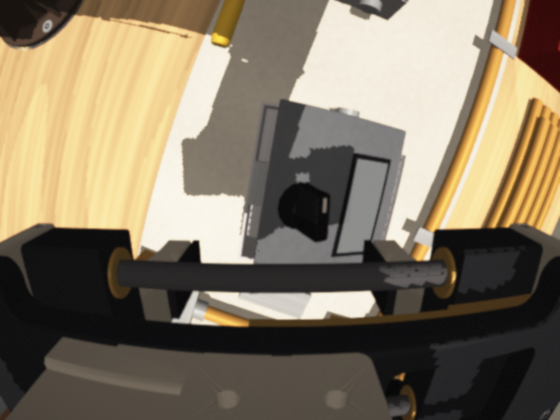

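The side view shows the door ajar, with its free edge raised near (345–388, 127–175), and the wrist view confirms it. I'll check the angle and plan the push.

```bash
python3 - <<'E'
from h import *
import cv2
p=np.load("p.npy")
for a in (.4,.55,.7):
    for y in (.09,-.09):
        print(a,y,proj("side",box(p,[[.08-.16*np.cos(a),y,.0755+.16*np.sin(a)]])).round(0))
for L in [(-.135,.05,.2),(-.135,.05,.14),(-.08,.05,.14),(.08,.05,.2)]: print(L,box(p,[L]).round(3))
a=cv2.imread("pics/s3.png")[110:250,270:410]; cv2.imwrite("pics/s3z.png",cv2.resize(a,None,fx=4,fy=4,interpolation=cv2.INTER_CUBIC))
E
```

```text
0.4 0.09 [[369. 169.]]
0.4 -0.09 [[393. 134.]]
0.55 0.09 [[363. 155.]]
0.55 -0.09 [[389. 122.]]
0.7 0.09 [[355. 142.]]
0.7 -0.09 [[382. 111.]]
(-0.135, 0.05, 0.2) [[ 0.414 -0.153  0.215]]
(-0.135, 0.05, 0.14) [[ 0.414 -0.153  0.155]]
(-0.08, 0.05, 0.14) [[ 0.468 -0.142  0.155]]
(0.08, 0.05, 0.2) [[ 0.625 -0.11   0.215]]
```

View pics/s3z.png

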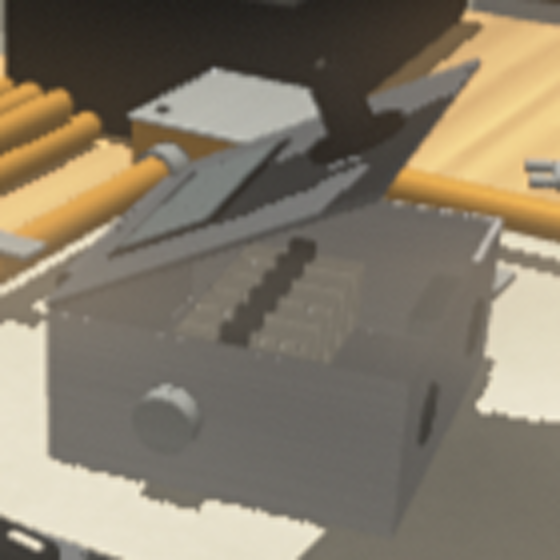

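Door at about 0.55 rad: the corners at (360,151) and (390,125) match the prediction. Next I shut the fingers, go round to the latch side at box y ≈ −50 mm (off the knob and cam), and descend.

```bash
python3 -m pendant '[[[0.7,0,-2,0,0,0,0],[0.7,0,-2,0,0,0,0],[0.7,0,-2,0,0,0,0],[0.7,0,-2,0,0,0,0],[0.7,0,-2,0,0,0,0],[0,0,0,0,0,0,0],[0,0,0,0,0,0,0],[0,0,0,0,0,0,0],[0,0,0,0,0,0,0],[0,0,0,0,0,0,0],[0,0,0,0,0,0,0],[0,0,0,0,0,0,0]]]'
python3 -m pendant '[[[0,2,0,0,0,0,0],[0,2,0,0,0,0,0],[0,2,0,0,0,0,0],[0,2,0,0,0,0,0],[0,2,0,0,0,0,0],[0,2,0,0,0,0,0],[0,1.7,0,0,0,0,0],[0,0,0,0,0,0,0],[0,0,0,0,0,0,0]]]'
python3 - <<'E'
from plant import ctrl, snapshot
from h import *
import cv2
o=ctrl.get_obs();p=np.load("p.npy");d=o["tool_pos"]-p[:3]*[1,1,0];c,s=np.cos(p[3]),np.sin(p[3])
print("box xy",d[0]*c+d[1]*s,-d[0]*s+d[1]*c,o["joint_pos"],o["orientation"])
s=snapshot("side"); cv2.imwrite("pics/s4.png", s["image"][:,:,::-1])
E
```

```text
clock: 9.15
tool_pos: [0.4311, -0.2501, 0.2814]
orientation: [-90.0, 0.0, -69.2]
force: [-0.6, 0.0, -0.4]
opening: 0.0131
clock: 9.9
tool_pos: [0.4305, -0.2504, 0.1442]
orientation: [-90.1, 0.0, -69.2]
force: [-0.7, -0.2, 1.0]
opening: 0.0001
box xy -0.13776758052779867 -0.04905746551614232 [-7.51932657e+00  8.12133882e+00 -2.78257655e+01  1.61052678e-02
 -5.41682553e+01 -1.51667335e+02] [-9.01077290e+01  4.32726961e-02 -6.91772610e+01]
```

View pics/s4.png

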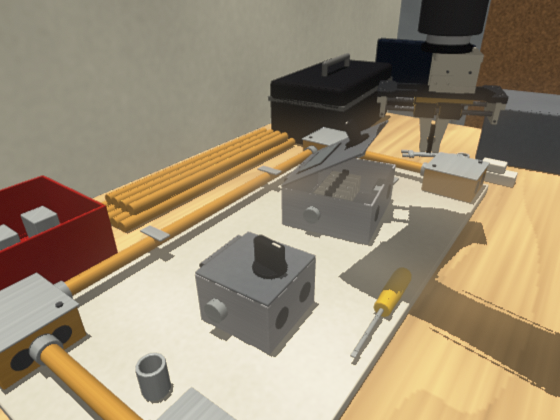

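The shut fingers are on the latch side at (430,145), clear of the door edge at (385,125). Pushing in stages.

```bash
python3 -m pendant '[[[0.19,-0.2,1.14,0,0,0,0],[0.19,-0.2,1.14,0,0,0,0],[0.19,0,1.14,0,0,0,0],[0.19,0,1.14,0,0,0,0],[0.19,0,1.14,0,0,0,0],[0.14,-0.9,0.82,0,0,0,0],[0.14,-0.9,0.82,0,0,0,0],[0.14,-0.9,0.82,0,0,0,0],[0,0,0,0,0,0,0]]]'
python3 - <<'E'
from plant import ctrl, snapshot
import cv2
s=snapshot("side"); cv2.imwrite("pics/s5.png", s["image"][60:260,240:540,::-1].repeat(2,0).repeat(2,1))
E
```

```text
clock: 10.7
tool_pos: [0.5145, -0.2343, 0.1772]
orientation: [-89.9, -0.1, -69.1]
force: [-0.3, -1.0, 0.6]
opening: 0.0005
```

View pics/s5.png

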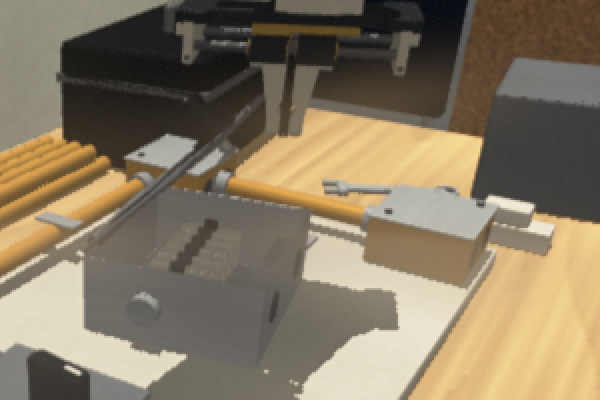

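The door has risen with the finger touching its free edge at about crop (268,110). Continuing the push.

```bash
python3 -m pendant '[[[0.16,-0.7,0.94,0,0,0,0],[0.16,-0.7,0.94,0,0,0,0],[0.16,-0.7,0.94,0,0,0,0],[0.16,-0.7,0.94,0,0,0,0],[0.13,-0.27,0.75,0,0,0,0],[0.13,-0.27,0.75,0,0,0,0],[0.13,-0.27,0.75,0,0,0,0],[0,0,0,0,0,0,0]]]'
python3 - <<'E'
from plant import ctrl, snapshot
import cv2
s=snapshot("side"); cv2.imwrite("pics/s6.png", s["image"][60:260,240:540,::-1].repeat(2,0).repeat(2,1))
E
```

```text
clock: 11.42
tool_pos: [0.5732, -0.2223, 0.2115]
orientation: [-90.0, -0.0, -69.2]
force: [0.6, -0.3, -0.2]
opening: 0.0005
```

View pics/s6.png

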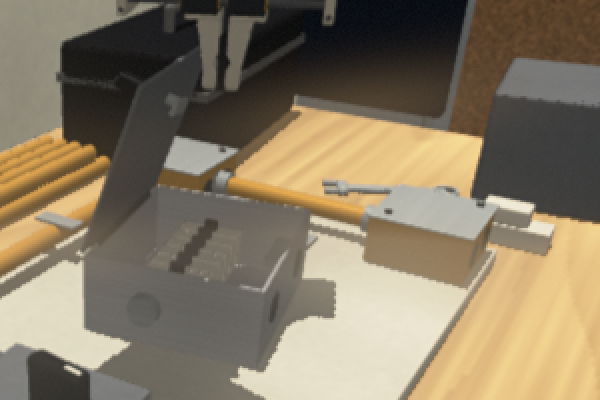

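```bash
python3 -m pendant '[[[0.1,-0.05,0.6,0,0,0,0],[0.1,-0.05,0.6,0,0,0,0],[0.1,-0.05,0.6,0,0,0,0],[0.1,-0.05,0.6,0,0,0,0],[0.08,-0.05,0.5,0,0,0,0],[0.08,-0.05,0.5,0,0,0,0],[0.08,0,0.5,0,0,0,0],[0.08,0,0.5,0,0,0,0],[0.08,0,0.5,0,0,0,0],[0.08,0,0.5,0,0,0,0],[0.05,0,0.3,0,0,0,0],[0,0,0,0,0,0,0]]]'
python3 - <<'E'
from plant import ctrl, snapshot
import cv2
s=snapshot("side"); cv2.imwrite("pics/s7.png", s["image"][60:260,240:540,::-1].repeat(2,0).repeat(2,1))
E
```

```text
clock: 12.47
tool_pos: [0.6289, -0.2108, 0.2144]
orientation: [-90.0, 0.0, -69.2]
force: [-0.8, 0.1, -0.5]
opening: 0.0002
```

View pics/s7.png

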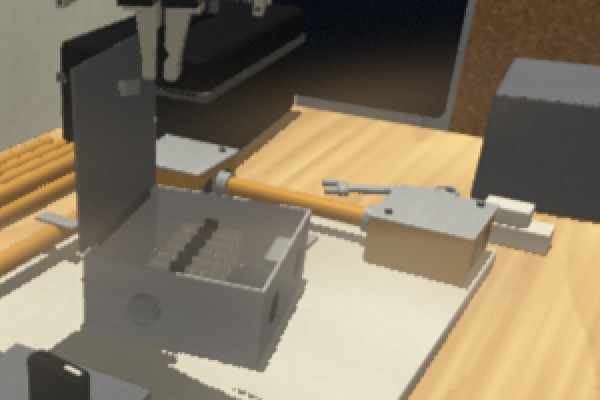

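```bash
python3 - <<'E'
from h import *
p=np.load("p.npy")
for a in (1.2,1.35,1.45,1.55,1.65,1.75):
    print(a,[proj("side",box(p,[[.08-.16*np.cos(a),y,.0755+.16*np.sin(a)]])).round(0).tolist() for y in(.09,-.09)])
E
```

```text
1.2 [[[316.0, 107.0]], [[350.0, 82.0]]]
1.35 [[[302.0, 101.0]], [[339.0, 78.0]]]
1.45 [[[292.0, 98.0]], [[331.0, 75.0]]]
1.55 [[[283.0, 96.0]], [[323.0, 74.0]]]
1.65 [[[274.0, 96.0]], [[315.0, 74.0]]]
1.75 [[[265.0, 96.0]], [[307.0, 74.0]]]
```

The upper corners at (276,96) and (316,78) give an opening of about 1.62 rad. Backing off the way the fingers came in.

```bash
python3 -m pendant '[[[-0.08,0,-0.5,0,0,0,0],[-0.16,0,-1,0,0,0,0],[-0.25,0,-1.5,0,0,0,0],[-0.3,0,-2,0,0,0,0],[-0.3,0,-2,0,0,0,0],[-0.3,0,-2,0,0,0,0],[-0.3,0,-2,0,0,0,0],[-0.2,0,-1,0,0,0,0],[0,0,0,0,0,0,0],[0,0,0,0,0,0,0],[0,0,0,0,0,0,0],[0,0,0,0,0,0,0]]]'
python3 - <<'E'
from plant import ctrl, snapshot
import cv2
s=snapshot("side"); cv2.imwrite("pics/s8.png", s["image"][:,:,::-1])
s=snapshot("top"); cv2.imwrite("pics/t8.png", s["image"][:,:,::-1])
print(ctrl.get_obs()["qvel"])
E
```

```text
clock: 13.52
tool_pos: [0.5101, -0.2359, 0.2146]
orientation: [-90.0, -0.0, -69.2]
force: [0.0, -0.6, -0.9]
opening: 0.0003
[-0.02458522 -0.02190124 -0.08518426 -0.04154346 -0.01927988 -0.03885956]
```

View pics/s8.png

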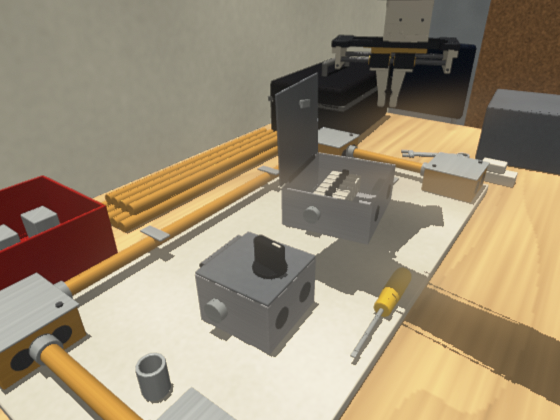

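The door stands upright on its own, with its top corners at about (277,97) and (318,76), unchanged since the push. The gripper is clear of it at (390,85), and the spare knob at (268,255) looks as it did at the start. Handing in.

```bash
python3 - <<'E'
from plant import ctrl
print(ctrl.close_job())
E
```

```text
the job is handed in; nothing more can be done
None
```

I turned the larger box's latch and swung its door up past upright, where it was standing on its own when I handed the job in at about 13.6 s. I got no verdict back.

- **Latch:** I gripped the knob and turned it clockwise to about 1.40 rad, worked out from the gripper's yaw. The door then sprang to about 0.55 rad.
- **Door:** I pushed it up by its free edge with the shut fingers. After I backed the gripper off, the side picture still showed it at about 1.6 rad.
- **Last checks:** The wrist force was about zero and the arm was at rest, well clear of the door. I never touched the smaller box, and its knob looked the same as in the first picture.
- **What went wrong:** On the first approach I turned the wrist the wrong way, so the hand ended up well short of the box. I corrected that in free space before touching anything.
- **Detector:** It missed the larger box in the top view, so I located the box from its door corners in both pictures. All but two of the corners fit to within 1 pixel, the worst being about 1.4 pixels off.

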